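# Raise a post-mounted pinhole to beam height and hold it

### The job

The pinhole plate standing under the height gauge is locked at beam height: press the gauge's sprung slide down until its foot rests on the top of that plate, to read the height, without pushing the plate itself down. Then take the other pinhole plate, whose thumbscrew is loose, and draw its post straight up in its holder, without forcing it sideways, turning it or pulling it right out, until the two plates are level. Finish while still holding it there (it drops if let go, and a colleague will tighten the screw); leave the other things on the bench where they are.

Things in the scene. Friction and masses are not known exactly. Their poses are not given: they have to be found in the camera images.
- ref_plate (a point): centre of the reference pinhole plate, the one that stands under the foot of the height gauge: an upright square aluminium plate 40 x 40 mm, 12 mm thick, with a steel pinhole disc in both faces, on a 12.7 mm steel post in a dark post holder bolted to the bench. Site x axis: through the thickness (the optical axis); y: level, across the width; z: up. The post is clamped; more than about 35 N downward makes it slip
- ref_top (a point): centre of the level top edge (40 x 12 mm) of the reference plate, 20 mm above ref_plate; 130 to 152 mm above the bench
- gauge_foot (a point): centre of the underside of the gauge's round flat foot (16 mm across), straight above the reference plate; 168 mm above the bench when the slide is up. Axes as gauge_button
- gauge_button (a point): centre of the top of the gauge's black push button (22 mm across), on the arm of the slide straight above the foot, 39 mm above its underside; 207 mm above the bench when the slide is up. The point's +x axis points level along the arm to the gauge's column, a 14 mm steel column 70 mm away with its top 232 mm above the bench, on a foot block 56 x 60 mm
- gauge_slide (a joint): travel of the gauge's slide down from its upper stop (m): 0 up, grows as it is pressed down, at most 0.055. Height of the foot's underside above the bench = 0.168 m - this reading. A spring pushes the slide back up: pressing takes about 1.5 N at the top and 3.5 N 40 mm down, more once the foot has met the plate
- plate (a point): centre of the pinhole plate that is to be raised, the same shape and size as the reference plate (40 x 40 x 12 mm upright aluminium plate on a 12.7 x 70 mm steel post; plate and post are one piece, about 0.14 kg). Axes as ref_plate. The post's upper end is at the plate's lower edge, 20 mm below this point, its foot 90 mm below this point. With the post fully down the point is 99 mm above the bench. It can be gripped from above across the 40 mm width or the 12 mm thickness
- post_foot (a point): centre of the lower end of the loose post, in the bore, 90 mm below plate; 9 mm above the bench when the post is fully down on the bore's floor
- bore_mouth (a point): centre of the mouth of the loose post's holder: a dark upright tube 26 mm in diameter, its mouth 60 mm above the bench, with a round bore 13.7 mm wide (1 mm wider than the post) and 51 mm deep, a foot plate 50 x 62 mm bolted to the bench and a loose black thumbscrew on the side (point +y), 47 mm up, reaching 30 mm from the axis. Nothing but the hand keeps the post up in the bore
- window_cap: bystander: flat round cap 61 mm across, 13 mm thick, lying on the bench; origin at the centre of its underside
- blower: bystander: black rubber blower bulb standing upright on the bench beside the small micrometer stage, 52 mm across, 90 mm tall; origin at the centre of its underside
Things that resemble listed ones, but are neither listed nor needed, are in the scene too. What is shaped like the part that bears ref_plate but red is not meant. Leave any white look-alike of the part that bears bore_mouth alone.

How it is judged:
By the outcome, as a careful person would: the job done as asked, in the order asked, and still so for the second after the job is handed in, while the arm keeps its last pose, push and grip.
It also fails if it takes over 45 s, if anything falls off the work surface, if the arm or the gripper's body presses on something with over 40 N, if the wrist force passes 120 N, or if a joint passes its speed limit or range.

### The arm

A 6-joint arm with a two-finger parallel gripper is mounted at the origin on a cart in front of the work surface, level with it; the furniture and walls round the work are solid. World frame = base frame: x ahead of the robot, y to its left, z up, the work surface at z = 0. Lengths are in m, angles in rad, forces in N, time in s.
With the tool pointing down it reaches from about 0.35 to 0.775 m from the base axis. Payload 5.5 kg.
Tool frame: the origin (TCP) lies midway between the tips of the shut fingers; the grasp point (between the pads) lies 19 mm behind it; z points along the fingers, y is the line along which they close (so a half turn about z gives the same grasp; the last joint's range is limited). The gripper opens to 85 mm and grips with 20 to 120 N. Pads are 22 mm wide; open, the fingers measure 114 mm over their backs; the gripper's body (76 mm by 85 mm) begins 54 mm behind the grasp point. The pads swing forward as they close: fully open they stand 13 mm farther back than shut.
Start: joints at [1.207, 0.313, 0.046, 1.304, 0, 1.431], TCP at [0.128, 0.561, 0.231] pointing down, gripper open.
Joint ranges: [-2.76, 2.76], [-0.86, 1.69], [-1.03, 1.26], [-2.2, 2.34], [-1.47, 1.5], [-3.14, 3.14]. Speed limits (rad/s): [2.57, 2.57, 3.14, 3.14, 3.14, 3.14].

### API

Orientations are given as a unit quaternion [w, x, y, z].
In Python, from workcell import env gives the robot as it stands.
- The arm moves only by the tool move_arm, never from a script. Its argument "targets" is a list of rows, each a list of 3 entries, a list of its own where there are three numbers: the shift along the tool's x, y, z in mm, then the turn, a rotation vector about the tool's x, y, z in units of 10 degrees (1.0 is 10 degrees), then the closure, from -1 (fully open) to 1 (shut). In form: [[[dx, dy, dz], [ax, ay, az], gripper], ...]. A call has 1 to 5 rows; each row is the pose to reach, as a shift and turn from the pose commanded when the call began, along the tool's axes at that moment; what a row does not reach only later rows make up. A row lasts 1/8 s, in which the tool goes at most 62.5 mm and 10.7 degrees, less where a joint would pass 70% of its speed; a pose out of reach is approached as far as the arm can. A call with a gripper value outside its range is refused whole. The fingers move at their own pace and stop on an object; "squeeze" is the grip in N (left out, the last holds). Time passes only in rows, so rows that repeat a pose let the fingers close. It gives the time, the measured TCP pose, the force, the opening and the grip force at its end, in the units of the state.
- env.get_state(): the state, without advancing time (a new reading comes with each control period).
- env.read_camera(name): name is "side" or "top" or "wrist"; returns a dict with "pixels" (384x512x3 uint8, red, green, blue), "fovy" (degrees; the focal length in pixels is half the picture's height over the tangent of half this angle, whatever the lens; pixels are square), "cx", "cy" (the principal point, pixels), "extrinsics" (4x4, takes a point from world to camera coordinates); the wrist camera has in their place "mount" (4x4, takes a point from camera to tool coordinates, whose origin is the TCP and whose axes are the flange's). Camera axes: x right, y up, looking along -z (the intrinsics and any distortion apply to the point x, -y, -z); pixel columns grow to the right and rows downward; lengths in m; the calibration is good to about 2 mm. A picture is of the moment at which its call begins: read the wrist's pose just before it. There is no depth.
- env.hand_in(): hands the job in; it is judged then, once.
Trained networks look in a picture, given as the dict that the camera call returned (one of the last four; its "shot" number tells which), for a name from the list of things; names that differ only in an ending like _2 or _b are one class to them, and where a whole thing is asked for, a point or a joint stands for the part that bears it (a point fixed in the world has none). Each returns a list of dicts, best first, with "confidence" (0 to 1); they miss things now and then, are a little off and sometimes report something else, mostly with a low value. They report only what shows in the picture. A call takes as long as a camera call. They do not tell look-alikes from the thing itself.
- env.spot_in(thing, picture): "centre" ([x, y, z] in m, in world coordinates, good to about 4 mm: the middle of the surface that is visible of it).
- env.regions_of(thing, picture): "mask" (384x512 bool, what is visible of it).
- env.landmark_of(thing, picture): "centre" ([x, y, z] in m, in world coordinates, good to about 4 mm: a listed point, or the origin of a listed thing).
The state is a dict: "clock": time; "joint_pos": joint angles; "qvel": joint speeds; "tau": joint torques, N m; "tcp_pos": TCP position; "orientation": TCP orientation; "wrist_force": force on the tool from outside, world axes, zero at the start; "ft_torque": the same for the moment, N m; "finger_gap": finger opening in m; "grip_force": force on a finger pad.
Only numpy, scipy, OpenCV 4.12 (cv2) and the standard library are available. Lean on these libraries where they do the work, as an engineer would, in place of code of your own. Each camera call takes 0.05 s, during which the arm holds its last target. There are 200 camera calls.

## Working session

There is one attempt and no reset: what is moved stays moved. The work goes in short steps, Python scripts to look and compute and a tool call to move; the robot and the scene stay as the last step left them, time stands still between calls to the robot, and variables do not carry over. Pictures are saved under pics/ and viewed, at most 10 in all, crops included, and the job is handed in when it is done.

Besides the shell and the picture viewer there is one more tool, called after "Call:" as a command line: name --argument value ..., lists and objects as JSON in quotes. move_arm: Moves the arm, as the interface text tells. Its arguments: {"type":"object","properties":{"targets":{"type":"array","items":{"type":"array"}},"squeeze":{"type":"number"}},"required":["targets"]}

```bash
mkdir -p pics; cat > h.py <<'E'
import numpy as np, cv2
from workcell import env
from scipy.spatial.transform import Rotation as R
def save(p,n): cv2.imwrite('pics/'+n, cv2.cvtColor(p['pixels'],cv2.COLOR_RGB2BGR))
def st():
    s=env.get_state(); print({k:np.round(s[k],4).tolist() for k in ('clock','tcp_pos','orientation','wrist_force','finger_gap','grip_force','joint_pos')}); return s
E
python3 - <<'E'
from h import *
st()
T=['ref_plate','ref_top','gauge_foot','gauge_button','plate','bore_mouth','window_cap','blower']
ims=[]
for c in ('side','top'):
    p=env.read_camera(c); ims.append(p['pixels']); print(c,p['fovy'],np.round(p['extrinsics'],3).tolist())
    for t in T:
        print(t,[(np.round(d['centre'],3).tolist(),round(d['confidence'],2)) for d in env.landmark_of(t,p)[:4]])
im=np.vstack(ims) 
for n,i in zip(('side','top'),ims):
    cv2.imwrite(f'pics/{n}0.png',cv2.cvtColor(cv2.resize(i,(800,600),interpolation=cv2.INTER_CUBIC),cv2.COLOR_RGB2BGR))
E
```

```text
{'clock': 0.0, 'tcp_pos': [0.1274, 0.5602, 0.2304], 'orientation': [-0.0002, 0.1117, 0.9937, -0.0009], 'wrist_force': [0.438, 0.4102, -0.0792], 'finger_gap': 0.0856, 'grip_force': 0.0, 'joint_pos': [1.2074, 0.314, 0.0449, 1.3036, -0.0, 1.4312]}
side 55.59432014325268 [[0.984, -0.177, 0.021, -0.5], [0.049, 0.381, 0.923, -0.146], [-0.172, -0.908, 0.383, -1.074], [0.0, 0.0, 0.0, 1.0]]
ref_plate [([0.458, 0.333, 0.124], 0.63), ([0.516, 0.207, 0.097], 0.62)]
ref_top [([0.519, 0.207, 0.12], 0.58), ([0.458, 0.335, 0.144], 0.4)]
gauge_foot [([0.46, 0.334, 0.164], 0.73)]
gauge_button [([0.462, 0.333, 0.205], 0.67)]
plate [([0.478, -0.286, 0.094], 0.5)]
bore_mouth [([0.477, -0.278, 0.057], 0.69), ([0.537, -0.407, 0.058], 0.65)]
window_cap [([0.528, 0.082, -0.001], 0.55)]
blower [([0.434, 0.042, 0.0], 0.56)]
top 45.13542116479098 [[0.029, -0.999, 0.022, -0.07], [0.995, 0.031, 0.091, -0.526], [-0.092, 0.019, 0.996, -1.482], [0.0, 0.0, 0.0, 1.0]]
ref_plate [([0.522, 0.202, 0.1], 0.66), ([0.461, 0.337, 0.123], 0.63)]
ref_top [([0.46, 0.334, 0.144], 0.51), ([0.522, 0.207, 0.12], 0.47)]
gauge_foot [([0.459, 0.334, 0.165], 0.61)]
gauge_button [([0.462, 0.337, 0.207], 0.66)]
plate [([0.472, -0.282, 0.099], 0.49)]
bore_mouth [([0.533, -0.398, 0.059], 0.67), ([0.473, -0.278, 0.057], 0.49)]
window_cap [([0.529, 0.079, 0.001], 0.77)]
blower [([0.433, 0.046, -0.005], 0.73)]
```

View pics/side0.png

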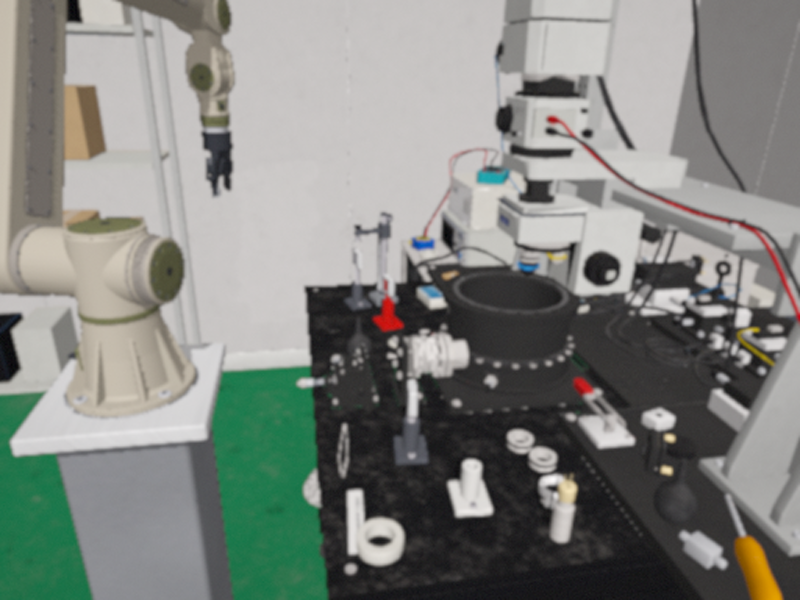

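View pics/top0.png

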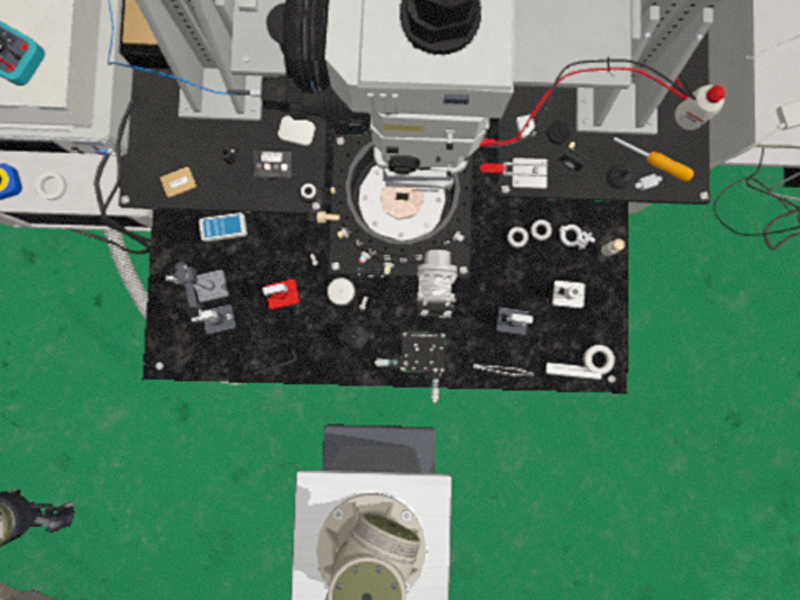

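Both views agree on the candidates (800x600 top view).
- **Reference plate:** the grey base at (205,318), under the gauge arm at (180,275). The red look-alike is at (280,293).
- **Loose plate:** the dark holder at (515,320). The white look-alike holder is at (568,293).

I'll start moving above the gauge and confirm with one crop.

```bash
python3 - <<'E'
from h import *
a=cv2.imread('pics/side0.png')[200:500,300:600]; b=cv2.imread('pics/top0.png')
l=cv2.resize(b[240:360,150:330],(400,267),interpolation=cv2.INTER_CUBIC); r=cv2.resize(b[270:350,480:600],(400,267),interpolation=cv2.INTER_CUBIC)
s1=cv2.resize(cv2.imread('pics/side0.png')[200:340,320:500],(400,311)); s2=cv2.resize(cv2.imread('pics/side0.png')[370:530,370:576],(400,311))
cv2.imwrite('pics/crop.png',np.vstack([np.hstack([l,r]),np.hstack([s1,s2])]))
E
```

```text
(no output)
```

View pics/crop.png

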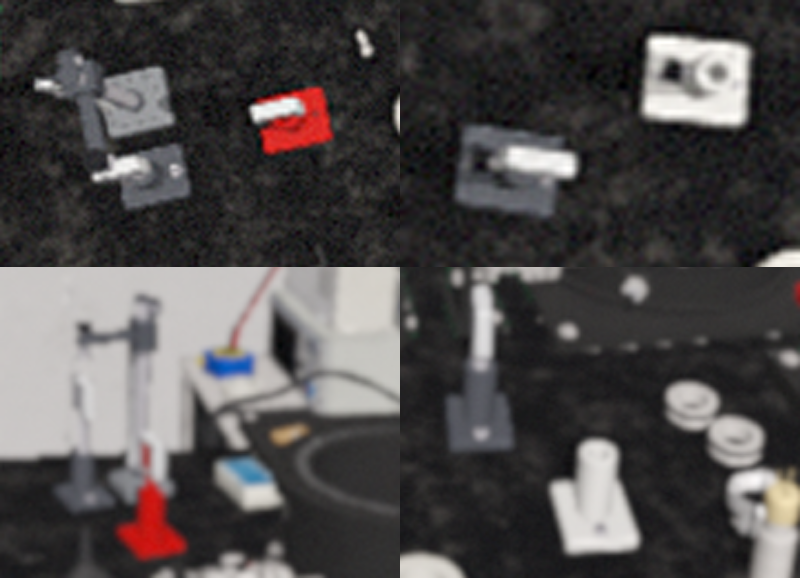

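Call:
move_arm --targets '[[[-60, -23, -40], [0, 0, -0.6], 1], [[-120, -46, -65], [0, 0, -1.28], 1], [[-180, -70, -65], [0, 0, -1.28], 1], [[-240, -93, -65], [0, 0, -1.28], 1], [[-300, -116, -65], [0, 0, -1.28], 1]]' --squeeze 40

```text
clock: 1.52
tcp_pos: [0.3762, 0.3931, 0.2967]
orientation: [0.0, 0.0, 1.0, 0.0]
wrist_force: [0.1, 1.4, 0.5]
finger_gap: -0.0002
grip_force: 0.0
```

The crop confirms both. The gauge arm ends over the plate in the grey holder, and the red one stands apart. The loose plate is in the dark holder, and the white holder is empty. Next I'll refine the gauge position with the wrist camera.

```bash
cat >> h.py <<'E'
def pix2ray(p,s,u,v):
    f=192/np.tan(np.radians(p['fovy']/2)); q=s['orientation']; Rt=R.from_quat([q[1],q[2],q[3],q[0]]).as_matrix()
    d=np.array([(u-p['cx'])/f,-(v-p['cy'])/f,-1]); M=np.array(p['mount'])
    o=Rt@M[:3,3]+s['tcp_pos']; return o, Rt@M[:3,:3]@d
def proj(p,s,X):
    f=192/np.tan(np.radians(p['fovy']/2)); q=s['orientation']; Rt=R.from_quat([q[1],q[2],q[3],q[0]]).as_matrix()
    M=np.array(p['mount']); c=M[:3,:3].T@(Rt.T@(np.array(X)-s['tcp_pos'])-M[:3,3])
    return p['cx']+f*c[0]/-c[2], p['cy']-f*c[1]/-c[2]
E
python3 - <<'E'
from h import *
s=st(); p=env.read_camera('wrist'); print({k:(np.round(v,3).tolist()) for k,v in p.items() if k not in('pixels',)})
for t in ['gauge_button','gauge_foot','ref_top']:
    print(t,[(np.round(d['centre'],4).tolist(),round(d['confidence'],2)) for d in env.landmark_of(t,p)[:4]])
cv2.imwrite('pics/w1.png',cv2.cvtColor(p['pixels'],cv2.COLOR_RGB2BGR))
print(proj(p,s,[.461,.335,.207]))
E
```

```text
{'clock': 1.525, 'tcp_pos': [0.3762, 0.3931, 0.2967], 'orientation': [0.0005, 0.0001, 1.0, 0.0005], 'wrist_force': [0.0501, 1.3594, 0.5491], 'finger_gap': -0.0002, 'grip_force': 0.0, 'joint_pos': [0.6598, 0.2422, 0.1092, 1.4365, 0.0001, 0.6599]}
{'fovy': 58.274, 'cx': 255.501, 'cy': 192.371, 'mount': [[0.001, 0.962, 0.274, 0.069], [1.0, -0.001, 0.001, 0.0], [0.001, 0.274, -0.962, -0.142], [0.0, 0.0, 0.0, 1.0]], 'shot': 3}
gauge_button []
gauge_foot [([0.4582, 0.3416, 0.1666], 0.77)]
ref_top [([0.5192, 0.2039, 0.1184], 0.8), ([0.4596, 0.3314, 0.146], 0.58)]
(np.float64(179.6825737925413), np.float64(301.4773999164628))
```

View pics/w1.png

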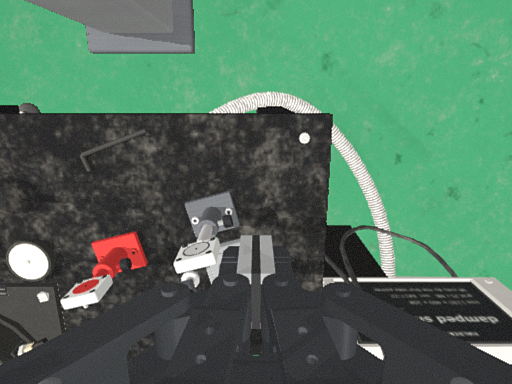

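The wrist camera looks back towards the robot. It shows the reference plate at (197,253) and the red one at (88,292), and the fingers hide the button. The estimates from the fixed cameras agree at about (0.4605, 0.335, 0.206), so I'll go above it and then down.

Call:
move_arm --targets '[[[-42, -29, 0], [0, 0, 0], 1], [[-84, -58, 0], [0, 0, 0], 1], [[-84, -58, 40], [0, 0, 0], 1], [[-84, -58, 75], [0, 0, 0], 1], [[-84, -58, 75], [0, 0, 0], 1]]'

```text
clock: 2.35
tcp_pos: [0.4557, 0.3364, 0.2186]
orientation: [-0.003, -0.001, 1.0, -0.001]
wrist_force: [-0.1, -0.4, 1.0]
finger_gap: 0.0001
grip_force: 0.0
```

```bash
python3 - <<'E'
from h import *
s=st(); ims=[]
for c in('side','top'):
    p=env.read_camera(c)
    f=192/np.tan(np.radians(p['fovy']/2)); E=np.array(p['extrinsics'])
    c3=E@np.append(s['tcp_pos'],1); u,v=p['cx']+f*c3[0]/-c3[2],p['cy']-f*c3[1]/-c3[2]; print(c,u,v)
    i=p['pixels'][int(v)-40:int(v)+60,int(u)-40:int(u)+40][:, :, ::-1]; ims.append(cv2.resize(i,(400,500),interpolation=cv2.INTER_CUBIC))
    for t in ['gauge_button','gauge_foot']: print(t,[(np.round(d['centre'],4).tolist(),round(d['confidence'],2)) for d in env.landmark_of(t,p)[:2]])
cv2.imwrite('pics/b1.png',np.hstack(ims))
E
```

```text
{'clock': 2.35, 'tcp_pos': [0.4557, 0.3364, 0.2186], 'orientation': [-0.0028, -0.0008, 1.0, -0.0013], 'wrist_force': [-0.0529, -0.4071, 0.969], 'finger_gap': 0.0001, 'grip_force': 0.0, 'joint_pos': [0.494, 0.3053, 0.0039, 1.2755, 0.0003, 0.4923]}
side 226.77995638949668 140.57256047941502
gauge_button [([0.458, 0.332, 0.2048], 0.75), ([0.5295, 0.0818, 0.0013], 0.66)]
gauge_foot [([0.4589, 0.3387, 0.1654], 0.69)]
top 120.96508280972947 201.75335435288986
gauge_button [([0.461, 0.3335, 0.1674], 0.66), ([0.4598, 0.3386, 0.2075], 0.58)]
gauge_foot [([0.4583, 0.3327, 0.1652], 0.67)]
```

View pics/b1.png

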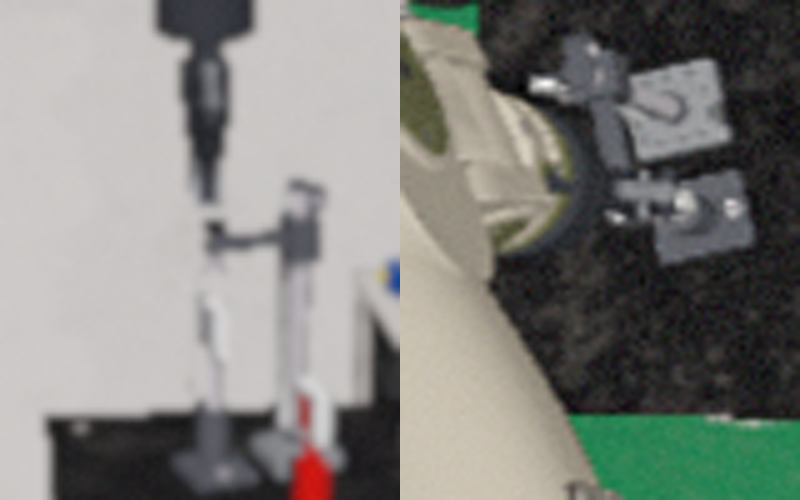

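The tip at (205,200) sits just above the button at (215,228), centred to within a few mm. I'll press in stages.

Call:
move_arm --targets '[[[0, 0, 4], [0, 0, 0], 1], [[0, 0, 8], [0, 0, 0], 1], [[0, 0, 12], [0, 0, 0], 1], [[0, 0, 14], [0, 0, 0], 1], [[0, 0, 14], [0, 0, 0], 1]]'

```text
clock: 3.28
tcp_pos: [0.4584, 0.3361, 0.207]
orientation: [-0.0, 0.0, 1.0, -0.0]
wrist_force: [-0.8, -0.1, 1.8]
finger_gap: -0.0002
grip_force: 0.7
```

Call:
move_arm --targets '[[[0, 0, 4], [0, 0, 0], 1], [[0, 0, 8], [0, 0, 0], 1], [[0, 0, 12], [0, 0, 0], 1], [[0, 0, 12], [0, 0, 0], 1], [[0, 0, 12], [0, 0, 0], 1]]'

```text
clock: 3.9
tcp_pos: [0.4587, 0.3363, 0.1952]
orientation: [0.0, 0.0, 1.0, 0.0]
wrist_force: [-0.1, -0.6, 2.1]
finger_gap: 0.0002
grip_force: 1.0
```

Call:
move_arm --targets '[[[0, 0, 2], [0, 0, 0], 1], [[0, 0, 4], [0, 0, 0], 1], [[0, 0, 6], [0, 0, 0], 1], [[0, 0, 6], [0, 0, 0], 1]]'

```text
clock: 4.4
tcp_pos: [0.4587, 0.3363, 0.189]
orientation: [0.0, 0.0, 1.0, 0.0]
wrist_force: [0.7, -0.6, 2.8]
finger_gap: -0.0001
grip_force: 1.1
```

Call:
move_arm --targets '[[[0, 0, 2], [0, 0, 0], 1], [[0, 0, 2], [0, 0, 0], 1], [[0, 0, 2], [0, 0, 0], 1]]'

```text
clock: 4.78
tcp_pos: [0.4587, 0.3363, 0.1872]
orientation: [0.0, 0.0, 1.0, 0.0]
wrist_force: [0.3, -0.9, 2.2]
finger_gap: 0.0001
grip_force: 1.2
```

Call:
move_arm --targets '[[[0, 0, 2], [0, 0, 0], 1], [[0, 0, 2], [0, 0, 0], 1], [[0, 0, 2], [0, 0, 0], 1]]'

```text
clock: 5.15
tcp_pos: [0.4587, 0.3363, 0.1852]
orientation: [0.0, 0.0, 1.0, 0.0]
wrist_force: [1.1, 0.1, 2.7]
finger_gap: 0.0001
grip_force: 1.2
```

Call:
move_arm --targets '[[[0, 0, 1], [0, 0, 0], 1], [[0, 0, 1], [0, 0, 0], 1]]'

```text
clock: 5.4
tcp_pos: [0.4587, 0.3363, 0.1842]
orientation: [0.0, 0.0, 1.0, 0.0]
wrist_force: [0.7, -0.6, 2.8]
finger_gap: 0.0003
grip_force: 1.2
```

Call:
move_arm --targets '[[[0, 0, 1], [0, 0, 0], 1], [[0, 0, 1], [0, 0, 0], 1]]'

```text
clock: 5.65
tcp_pos: [0.4587, 0.3363, 0.1836]
orientation: [0.0, 0.0, 1.0, 0.0]
wrist_force: [0.8, -0.7, 4.6]
finger_gap: 0.0001
grip_force: 2.5
```

Call:
move_arm --targets '[[[0, 0, 1], [0, 0, 0], 1], [[0, 0, 1], [0, 0, 0], 1]]'

```text
clock: 5.9
tcp_pos: [0.4587, 0.3363, 0.1836]
orientation: [0.001, 0.0, 1.0, 0.0]
wrist_force: [-2.1, -2.3, 9.2]
finger_gap: 0.0002
grip_force: 5.0
```

Contact with the plate is at TCP z 0.1836 (force rising, no further travel). On the way up I'll check where the button comes free, which should be 0.207.

Call:
move_arm --targets '[[[0, 0, 0], [0, 0, 0], 1], [[0, 0, -8], [0, 0, 0], 1], [[0, 0, -16], [0, 0, 0], 1], [[0, 0, -23], [0, 0, 0], 1], [[0, 0, -23], [0, 0, 0], 1]]'

```text
clock: 6.52
tcp_pos: [0.4587, 0.3363, 0.2057]
orientation: [0.0, 0.0, 1.0, 0.0]
wrist_force: [-0.4, 0.4, 0.9]
finger_gap: -0.0001
grip_force: 0.9
```

Call:
move_arm --targets '[[[0, 0, -1], [0, 0, 0], 1], [[0, 0, -1], [0, 0, 0], 1]]'

```text
clock: 6.78
tcp_pos: [0.4586, 0.3363, 0.206]
orientation: [-0.0, 0.0, 1.0, 0.0]
wrist_force: [0.8, -0.0, 3.4]
finger_gap: 0.0002
grip_force: 0.9
```

Call:
move_arm --targets '[[[0, 0, -0.5], [0, 0, 0], 1], [[0, 0, -0.5], [0, 0, 0], 1]]'

```text
clock: 7.02
tcp_pos: [0.4586, 0.3363, 0.2066]
orientation: [-0.0, 0.0, 1.0, 0.0]
wrist_force: [1.4, 1.3, 1.7]
finger_gap: 0.0003
grip_force: 0.7
```

Call:
move_arm --targets '[[[0, 0, -0.5], [0, 0, 0], 1], [[0, 0, -0.5], [0, 0, 0], 1]]'

```text
clock: 7.28
tcp_pos: [0.4584, 0.3362, 0.2071]
orientation: [-0.0, 0.0, 1.0, -0.0]
wrist_force: [-0.6, 0.4, 0.7]
finger_gap: 0.0003
grip_force: 0.5
```

Call:
move_arm --targets '[[[0, 0, -0.5], [0, 0, 0], 1], [[0, 0, -0.5], [0, 0, 0], 1]]'

```text
clock: 7.52
tcp_pos: [0.4583, 0.3361, 0.2075]
orientation: [-0.0, 0.0, 1.0, -0.0]
wrist_force: [1.2, -0.2, -0.1]
finger_gap: -0.0002
grip_force: 0.0
```

The button came free at 0.2072 and the foot met the plate at 0.1836, so the slide travelled 23.6 mm and ref_plate is about 0.1245 high. The lift needed is about 25.5 mm. Now I'll go across to the loose plate at a safe height.

Call:
move_arm --targets '[[[0, 0, -50], [0, 0, 0], 1], [[0, 0, -90], [0, 0, 0], 1], [[10, -60, -90], [0, 0, 0], 1], [[20, -120, -90], [0, 0, 0], 0], [[20, -180, -90], [0, 0, 0], -1]]'

```text
clock: 8.15
tcp_pos: [0.4376, 0.1549, 0.2978]
orientation: [0.0, -0.001, 1.0, -0.0]
wrist_force: [2.5, 0.8, 0.6]
finger_gap: 0.0356
grip_force: 0.0
```

Call:
move_arm --targets '[[[0, -60, 0], [0, 0, 0], -1], [[0, -120, 0], [0, 0, 0], -1], [[0, -180, 0], [0, 0, 0], -1], [[0, -240, 0], [0, 0, 0], -1], [[0, -300, 0], [0, 0, 0], -1]]'

```text
clock: 8.78
tcp_pos: [0.438, -0.1457, 0.2978]
orientation: [0.0, 0.0, 1.0, 0.0]
wrist_force: [1.5, 0.1, 0.6]
finger_gap: 0.0854
grip_force: 0.0
```

Call:
move_arm --targets '[[[-30, -60, 0], [0, 0, 0], -1], [[-65, -120, 20], [0, 0, 0], -1], [[-85, -138, 50], [0, 0, 0], -1], [[-85, -138, 50], [0, 0, 0], -1], [[-85, -138, 50], [0, 0, 0], -1]]'

```text
clock: 9.4
tcp_pos: [0.5228, -0.2813, 0.2475]
orientation: [-0.001, 0.0, 1.0, 0.001]
wrist_force: [-0.3, -0.3, 0.0]
finger_gap: 0.0852
grip_force: 0.0
```

```bash
python3 - <<'E'
from h import *
s=st(); p=env.read_camera('wrist'); 
for t in ['plate','bore_mouth']:
    print(t,[(np.round(d['centre'],4).tolist(),round(d['confidence'],2)) for d in env.landmark_of(t,p)[:4]])
cv2.imwrite('pics/w2.png',cv2.cvtColor(p['pixels'],cv2.COLOR_RGB2BGR))
print(proj(p,s,[.475,-.282,.119]))
E
```

```text
{'clock': 9.4, 'tcp_pos': [0.5228, -0.2813, 0.2475], 'orientation': [-0.0006, 0.0002, 1.0, 0.0006], 'wrist_force': [-0.2727, -0.3417, 0.0407], 'finger_gap': 0.0852, 'grip_force': 0.0, 'joint_pos': [-0.6288, 0.3484, 0.1351, 1.3591, 0.0002, -0.6284]}
plate [([0.4744, -0.2821, 0.0976], 0.69)]
bore_mouth [([0.474, -0.2847, 0.0614], 0.86), ([0.5388, -0.4018, 0.0617], 0.58)]
(np.float64(254.40133558782065), np.float64(122.40245983944149))
```

View pics/w2.png

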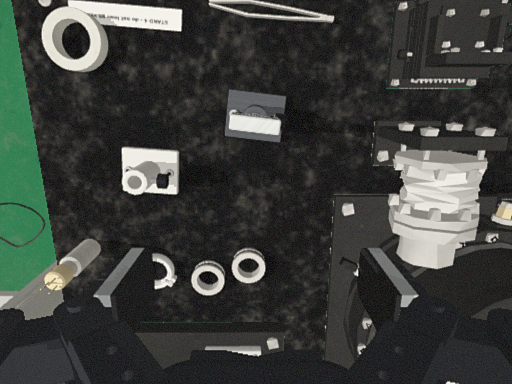

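The plate's top edge is the white bar at (254,124), slightly tilted. The dark holder is behind it, and the white holder is well clear at (150,170). I'll fit the bar's four corners.

```bash
cat > fit.py <<'E'
from h import *
s=st(); p=env.read_camera('wrist')
u0,v0=map(int,proj(p,s,[.475,-.283,.119])); w=45
g=cv2.cvtColor(p['pixels'],cv2.COLOR_RGB2GRAY); c=g[v0-w:v0+w,u0-w:u0+w]
b=(cv2.GaussianBlur(c,(3,3),0)>185).astype(np.uint8)
n,l,stt,_=cv2.connectedComponentsWithStats(b); k=1+np.argmax(stt[1:,4]); ys,xs=np.where(l==k)
box=cv2.boxPoints(cv2.minAreaRect(np.c_[xs,ys].astype(np.float32)))+[u0-w,v0-w]
P=[]
for u,v in box:
    o,d=pix2ray(p,s,u,v); P.append(o+d*(.119-o[2])/d[2])
P=np.array(P); print(np.round(box,1).tolist()); print('centre',P.mean(0).round(4))
a,e=P[1]-P[0],P[2]-P[1]
if np.linalg.norm(a)<np.linalg.norm(e): a,e=e,a
yaw=np.degrees(np.arctan2(a[1],a[0]))%180
print('len',np.linalg.norm(a),np.linalg.norm(e),'width dir deg',yaw)
cv2.imwrite('pics/'+__import__('sys').argv[1],cv2.resize(c,(540,540),interpolation=cv2.INTER_CUBIC))
E
python3 fit.py f1.png
```

```text
{'clock': 9.55, 'tcp_pos': [0.5234, -0.2811, 0.2493], 'orientation': [0.0009, -0.0003, 1.0, -0.0006], 'wrist_force': [0.2374, -0.0966, 0.4548], 'finger_gap': 0.0853, 'grip_force': 0.0, 'joint_pos': [-0.628, 0.3455, 0.1354, 1.3586, 0.0001, -0.6285]}
[[227.4, 126.4], [230.4, 108.4], [280.4, 116.7], [277.4, 134.7]]
centre [ 0.4755 -0.2824  0.119 ]
len 0.039002419930798025 0.01388888311683058 width dir deg 80.84271971233028
```

View pics/f1.png

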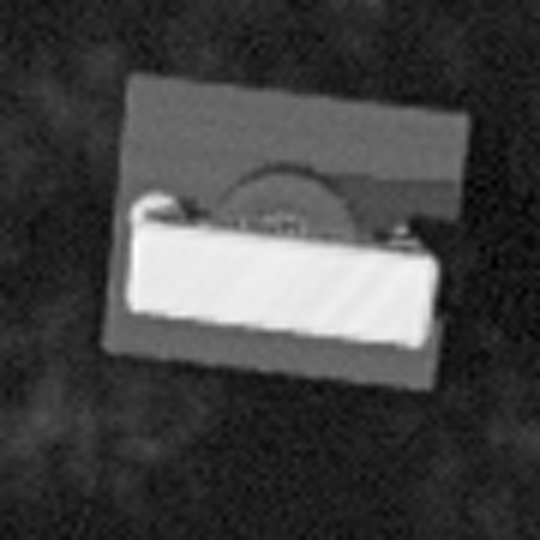

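The bright blob also took in a bolt at the top left of the crop. The bar's own edges slope 6.5°, so its width direction is about 83.5°. I'll go above it with that turn and refit with a cleaner threshold.

Call:
move_arm --targets '[[[24, -1, 20], [0, 0, 0.65], -1], [[48, -1, 40], [0, 0, 0.65], -1], [[48, -1, 65], [0, 0, 0.65], -1], [[48, -1, 65], [0, 0, 0.65], -1], [[48, -1, 65], [0, 0, 0.65], -1]]'

```text
clock: 10.22
tcp_pos: [0.476, -0.2828, 0.1842]
orientation: [0.001, 0.057, 0.998, -0.001]
wrist_force: [-0.3, -0.2, -0.1]
finger_gap: 0.0857
grip_force: 0.0
```

```bash
sed -i 's/^b=.*/b=cv2.morphologyEx((cv2.GaussianBlur(c,(3,3),0)>205).astype(np.uint8),cv2.MORPH_OPEN,np.ones((9,9)))/; s/w=45/w=60/' fit.py
sed -i "s/^cv2.imwrite.*/c3=cv2.cvtColor(c,cv2.COLOR_GRAY2BGR); c3=cv2.resize(c3,(540,540)); cv2.polylines(c3,[((box-[u0-w,v0-w]+.5)*540\/(2*w)).astype(int)],True,(0,0,255),1); cv2.imwrite('pics\/'+__import__('sys').argv[1],c3)/" fit.py
python3 fit.py f2.png
```

```text
{'clock': 10.225, 'tcp_pos': [0.476, -0.2828, 0.1842], 'orientation': [0.0009, 0.0566, 0.9984, -0.0006], 'wrist_force': [-0.3334, -0.1761, -0.1402], 'finger_gap': 0.0857, 'grip_force': 0.0, 'joint_pos': [-0.6812, 0.2881, -0.1048, 1.1757, 0.0001, -0.5679]}
[[227.0, 199.0], [286.0, 199.0], [286.0, 214.0], [227.0, 214.0]]
centre [ 0.4759 -0.2821  0.119 ]
len 0.03710296648522231 0.009996068786748078 width dir deg 83.59050921057072
```

View pics/f2.png

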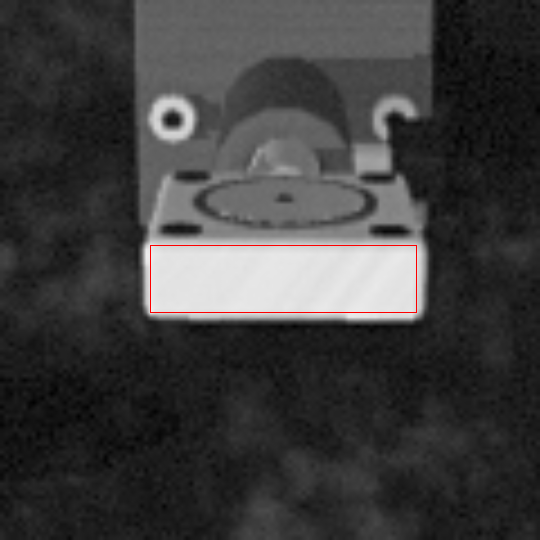

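The yaw is now aligned: the bar is level in the tool frame, with true edges at crop columns 143–425 and rows 242–318. The centre is within 0.7 mm of the tool axis. I'll descend around it and close gently.

Call:
move_arm --targets '[[[0, 0.4, 30], [0, 0, 0], -1], [[0, 0.4, 60], [0, 0, 0], -1], [[0, 0.4, 85], [0, 0, 0], -1], [[0, 0.4, 96], [0, 0, 0], -1], [[0, 0.4, 96], [0, 0, 0], -0.3]]'

```text
clock: 10.9
tcp_pos: [0.4756, -0.2824, 0.0868]
orientation: [-0.0, 0.057, 0.998, 0.0]
wrist_force: [1.1, 0.5, 0.1]
finger_gap: 0.0696
grip_force: 0.0
```

Call:
move_arm --targets '[[[0, 0, 0], [0, 0, 0], -0.1], [[0, 0, 0], [0, 0, 0], 0.0], [[0, 0, 0], [0, 0, 0], 0.05]]' --squeeze 20

```text
clock: 11.28
tcp_pos: [0.4758, -0.2827, 0.0873]
orientation: [0.001, 0.057, 0.998, -0.0]
wrist_force: [-0.3, -0.0, -0.7]
finger_gap: 0.0407
grip_force: 0.0
```

Call:
move_arm --targets '[[[0, 0, 0], [0, 0, 0], 0.15], [[0, 0, 0], [0, 0, 0], 0.3], [[0, 0, 0], [0, 0, 0], 0.3], [[0, 0, 0], [0, 0, 0], 0.3]]' --squeeze 25

```text
clock: 11.78
tcp_pos: [0.4759, -0.2826, 0.0874]
orientation: [0.001, 0.057, 0.998, -0.0]
wrist_force: [-0.6, 0.3, 6.0]
finger_gap: 0.0399
grip_force: 25.3
```

```bash
python3 - <<'E'
from h import *
s=st(); print(s['ft_torque'])
E
```

```text
{'clock': 11.775, 'tcp_pos': [0.4759, -0.2826, 0.0874], 'orientation': [0.0006, 0.0568, 0.9984, -0.0002], 'wrist_force': [-0.5986, 0.2577, 6.0106], 'finger_gap': 0.0399, 'grip_force': 25.3008, 'joint_pos': [-0.6811, 0.3558, -0.2599, 0.9538, 0.0004, -0.5674]}
[0.26813165 0.03290395 0.02828021]
```

The plate is gripped with almost no lateral force. I'll lift straight up 25 mm in small steps.

Call:
move_arm --targets '[[[0, 0, -2], [0, 0, 0], 0.3], [[0, 0, -4], [0, 0, 0], 0.3], [[0, 0, -7], [0, 0, 0], 0.3], [[0, 0, -10], [0, 0, 0], 0.3], [[0, 0, -10], [0, 0, 0], 0.3]]' --squeeze 35

```text
clock: 12.4
tcp_pos: [0.4754, -0.2824, 0.0968]
orientation: [-0.0, 0.057, 0.998, -0.0]
wrist_force: [0.3, -0.0, -0.6]
finger_gap: 0.0395
grip_force: 35.4
```

Call:
move_arm --targets '[[[0, 0, -4], [0, 0, 0], 0.3], [[0, 0, -8], [0, 0, 0], 0.3], [[0, 0, -12], [0, 0, 0], 0.3], [[0, 0, -15], [0, 0, 0], 0.3], [[0, 0, -15], [0, 0, 0], 0.3]]'

```text
clock: 13.02
tcp_pos: [0.4755, -0.2824, 0.112]
orientation: [0.0, 0.057, 0.998, -0.0]
wrist_force: [-0.4, -0.6, -0.9]
finger_gap: 0.0394
grip_force: 35.5
```

```bash
python3 - <<'E'
from h import *
s=st(); print(s['ft_torque'])
for c in('side','side','top'):
    p=env.read_camera(c)
    for t in ['plate','ref_plate','ref_top']: print(c,t,[(np.round(d['centre'],4).tolist(),round(d['confidence'],2)) for d in env.landmark_of(t,p)[:4]])
    if c=='side':
        f=192/np.tan(np.radians(p['fovy']/2)); E=np.array(p['extrinsics'])
        c3=E@np.array([.476,-.2825,.115,1]); u,v=p['cx']+f*c3[0]/-c3[2],p['cy']-f*c3[1]/-c3[2]
        i=p['pixels'][int(v)-60:int(v)+60,int(u)-60:int(u)+60][:, :, ::-1]
cv2.imwrite('pics/l1.png',cv2.resize(i,(600,600),interpolation=cv2.INTER_CUBIC))
E
```

```text
{'clock': 13.025, 'tcp_pos': [0.4755, -0.2824, 0.112], 'orientation': [0.0002, 0.0569, 0.9984, -0.0001], 'wrist_force': [-0.429, -0.6062, -0.8743], 'finger_gap': 0.0394, 'grip_force': 35.4667, 'joint_pos': [-0.6812, 0.335, -0.2245, 1.0109, 0.0, -0.5673]}
[ 0.05599481 -0.02603128 -0.01756204]
side plate []
side ref_plate [([0.4588, 0.3333, 0.1265], 0.52), ([0.5178, 0.206, 0.0978], 0.49), ([0.4603, 0.3359, 0.1652], 0.21)]
side ref_top [([0.4763, -0.283, 0.0326], 0.7), ([0.4584, 0.3332, 0.1467], 0.64), ([0.5187, 0.2065, 0.1194], 0.53)]
side plate [([0.4775, -0.2817, 0.1169], 0.53)]
side ref_plate [([0.4564, 0.3346, 0.1247], 0.62), ([0.5181, 0.2083, 0.0985], 0.48)]
side ref_top [([0.4608, 0.3343, 0.1445], 0.63), ([0.5178, 0.2073, 0.1202], 0.53)]
top plate []
top ref_plate [([0.458, 0.3377, 0.1221], 0.57), ([0.5193, 0.2037, 0.1012], 0.44)]
top ref_top [([0.4561, 0.3335, 0.145], 0.48), ([0.521, 0.2083, 0.1188], 0.43)]
```

View pics/l1.png

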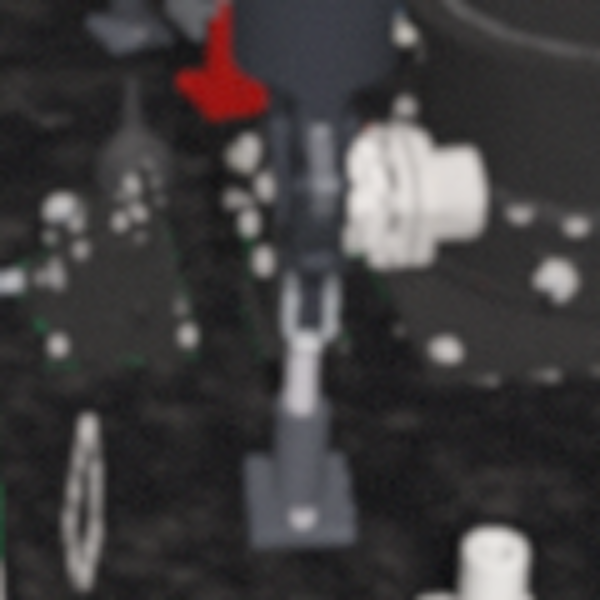

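The side crop shows the gripped plate at (312,300) with its bright post drawn out above the dark holder mouth at (300,405). It is upright and still in the bore. Lifted so far: 24.6 mm, so 0.9 mm is left.

Call:
move_arm --targets '[[[0, 0, -0.9], [0, 0, 0], 0.3], [[0, 0, -0.9], [0, 0, 0], 0.3], [[0, 0, -0.9], [0, 0, 0], 0.3], [[0, 0, -0.9], [0, 0, 0], 0.3]]'

```text
clock: 14.12
tcp_pos: [0.4753, -0.2823, 0.1125]
orientation: [-0.0, 0.057, 0.998, 0.0]
wrist_force: [0.4, -0.5, -1.4]
finger_gap: 0.0393
grip_force: 35.5
```

Call:
move_arm --targets '[[[0, 0, -0.4], [0, 0, 0], 0.3], [[0, 0, -0.4], [0, 0, 0], 0.3], [[0, 0, -0.4], [0, 0, 0], 0.3], [[0, 0, -0.4], [0, 0, 0], 0.3]]'

```text
clock: 14.62
tcp_pos: [0.4754, -0.2824, 0.1129]
orientation: [0.0, 0.057, 0.998, 0.0]
wrist_force: [-0.4, -0.8, -1.3]
finger_gap: 0.0392
grip_force: 35.5
```

Call:
move_arm --targets '[[[0, 0, 0], [0, 0, 0], 0.3], [[0, 0, 0], [0, 0, 0], 0.3]]'

```text
clock: 14.88
tcp_pos: [0.4754, -0.2824, 0.1129]
orientation: [0.0, 0.057, 0.998, 0.0]
wrist_force: [-0.0, -0.2, -0.2]
finger_gap: 0.0395
grip_force: 35.5
```

```bash
python3 -c "
from workcell import env
print(env.hand_in())"
```

```text
the job is handed in; nothing more can be done
None
```

I pressed the gauge to the reference plate at about 9 N, which put the plate's centre at about 124.5 mm. I then drew the loose plate straight up 25.5 mm to match and handed the job in while still holding it there. The level match rests on the arm's position readings, with no fine camera check.

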